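Take the left-hand knob off the deburring spindle

ROBOT

A 6-joint arm with a two-finger parallel gripper is mounted at the origin on the work surface. World frame = base frame: x ahead of the robot, y to its left, z up, the work surface at z = 0. Lengths are in m, angles in rad, forces in N, time in s.
With the tool pointing down it reaches from about 0.35 to 0.85 m from the base axis. Payload 8.1 kg.
Tool frame: the origin (TCP) lies on the centre line of the jaws, within the pads' length; the fingertips stand 19 mm ahead of it and the grasp point (between the pads) is the TCP (robot.tips_ahead is the distance from the TCP to the fingertips, in m); y points along the fingers, z is the direction in which the jaws open and shut, and the axes are right-handed (so a half turn about y gives the same grasp; the last joint's range is limited). The gripper opens to 93 mm and grips with 3 to 60 N. Pads are 15 mm wide; open, the fingers measure 128 mm over their backs; the gripper's body (75 mm by 188 mm) begins 65 mm behind the grasp point.
Start: joints at [-1.387, 0.13, 1.488, -0, 1.523, -0.085], TCP at [0.159, -0.578, 0.238] pointing down, gripper open.
Joint ranges: [-2.96, 2.96], [-0.89, 2.26], [0.02, 2.5], [-1.34, 4.48], [0, 2.73], [-2.66, 2.66]. Speed limits (rad/s): [2.39, 2.39, 2.79, 3.14, 3.14, 3.14].

INTERFACE

Orientations are given as a rotation vector (axis times angle).
In Python, from plant import robot, imaging, models gives the robot as it stands.
- The arm moves only by the tool carry_out, never from a script. Its argument "motion" is one flat list of numbers, 7 for each row, row after row: the shift along the tool's x, y, z in m, then the turn, a rotation vector about the tool's x, y, z in degrees, then the opening, from -1 (shut) to 1 (fully open). A call has exactly 5 rows; each row shifts and turns the pose as measured when the row begins, along the tool's axes as they then stand; what a row does not reach is not made up. A row lasts 1/10 s, in which the tool goes at most 50 mm and 8.59 degrees, less where a joint would pass 70% of its speed; a pose out of reach is approached as far as the arm can. A call is refused whole if a number of a shift passes 0.05 or a number of a turn 8.59, either way. A call with a gripper value outside its range is refused whole. The fingers move at their own pace and stop on an object; "squeeze" is the grip in N (left out, the last holds). Time passes only in rows, so rows that do not move let the fingers close, or fill a call up. It gives the time, the measured TCP pose, the force and the opening at its end, in the units of the state.
- robot.read_state(): the state, without advancing time (a new reading comes with each control period).
- imaging.read_camera(name): name is "side" or "top"; returns the picture (480x640x3 uint8, blue, green, red); there is no depth.
- imaging.camera_model(name): a dict with "K" (3x3 intrinsics, pixels), "position" and "orientation" of the camera in the world. Camera axes: x right, y down, z forward; pixel columns grow to the right and rows downward; lengths in m; the calibration is good to about 2 mm. A picture is of the moment at which its call begins. camera_model takes no time and is no camera call.
- robot.close_job(): hands the job in, once; it reports no verdict.
Trained networks look in the newest picture that a camera, given by its name, has taken for a name from the list of things; names that differ only in an ending like _2 or _b are one class to them, and where a whole thing is asked for, a point or a joint stands for the part that bears it (a point fixed in the world has none). Each returns a list of dicts, best first, with "confidence" (0 to 1); they miss things now and then, are a little off and sometimes report something else, mostly with a low value. They report only what shows in the picture. A call takes as long as a camera call. They do not tell look-alikes from the thing itself.
- models.outline_of(camera, thing): "pixels" (480x640 bool, what is visible of it) and "pixel" ([column, row] in pixels, amid what is visible of it).
The state is a dict: "t": time; "q": joint angles; "dq": joint speeds; "joint_torque": joint torques, N m; "tool_pos": TCP position; "orientation": TCP orientation; "force": force on the tool from outside, world axes, zero at the start; "wrist_torque": the same for the moment, N m; "opening": finger opening in m.
Only numpy, scipy, OpenCV 4.12 (cv2) and the standard library are available. Lean on these libraries where they do the work, as an engineer would, in place of code of your own. Each camera call takes 0.05 s, during which the arm holds its last target.

TASK

One of the two bench deburring wheels is held by a knob with an engraved ring and two notches in its grip bar: a left-hand thread. Unscrew that knob by turning it clockwise (seen from above) until the line engraved on it meets the line on the wheel's flange, without forcing the thread, lift it straight off, and set it down gently, upright and with the bar on top, in the parts tray. Leave the other knob, without ring and notches, and everything else as it is.

Things in the scene. Friction and masses are not known exactly. Their poses are not given: they have to be found in the camera images.
- spindle: Deburring station with the left-hand knob, bolted down: aluminium housing 130 x 130 x 40 mm, on it a grey wheel 126 mm across (40 to 54 mm up) and a steel flange 84 mm across (54 to 62 mm up) on which the knob is screwed down. Origin on the bench under the spindle axis, z up. A black line engraved on the flange's top runs outward along +y: the release mark.
- stud (a point): Tip of the stud, on the spindle axis 31 mm above the flange, hidden in the knob. The stud's steep left-hand thread has 1.5 mm play all round, about 1 mm up and down; the knob climbs as it is turned clockwise, a few mm per radian, so a firm grip must follow it, and stays where it is left. A spring pin pushes it up, 14 N when screwed down, less as it climbs. More than 40 N between knob and station forces the thread.
- flange_line (a point): Release mark: the line on the flange, 35 mm from the axis, 62 mm up. The knob starts about 2.3 rad (132 degrees) counter-clockwise of it. With the knob's line on it (within about 0.2 rad) the thread lets go and the knob lifts straight off; before that it is held down. 0.2 rad beyond is a hard stop. Lift by 35 mm before moving sideways.
- knob_grip (a point): Centre of the left-hand knob's grip bar, on its axis, 45 mm above its underside. The loose aluminium knob (0.11 to 0.23 kg) is a round cap 54 mm across, 30 mm high, with an upright bar on top: 50 mm long along x, 14 mm thick along y, 30 mm high (15 mm above and below this point). z up. A ring engraved round the cap and two notches across the bar's top show the left-hand thread.
- knob_line (a point): The line engraved on the left-hand knob: on the cap's rim, 27 mm from the axis along the knob's +y, 30 mm above its underside. When it meets the flange's line, the knob's axes are parallel to the spindle's. The turn needed is too long for one grasp of most arms: let go and take the bar again part-way.
- knob: The left-hand knob itself; origin on its axis at its underside, axes as in knob_grip.
- plain_grip (a point): Centre of the grip bar of the other station's knob: same size and form, on a like station, but without ring and notches. It can turn; it is to be left alone.
- plain_knob (a joint): Turn of the other knob, rad, 0 at the start.
- tray: Shallow grey open tray fixed to the bench, 180 mm (its x) by 140 mm (its y), 22 mm high, walls and floor 4 mm thick. Origin at the centre of its underside. A bolt lies in the corner towards its +x, -y; its middle is free.
- bolt: Bystander: loose hex bolt lying in one corner of the tray.
- profile: Bystander: 120 x 40 x 40 mm offcut of slotted aluminium profile.
- tape: Bystander: roll of paper tape, 90 mm across, 25 mm high.
- screwdriver: Bystander: screwdriver lying on the bench.
- bracket: Bystander: small aluminium angle bracket.
- mug: Bystander: white mug.
- sandblock: Bystander: cork sanding block, 100 x 60 x 30 mm.
Mind the look-alikes: they are no part of the job. Leave any turquoise look-alike of the knob alone.

How it is judged:
On the way, in this order (a step that is already met when the one before it is completed fails the run):
1. the knob has climbed the thread and its line meets the flange's line, still on the spindle (angle between the y axis of knob_grip and the y axis of spindle, either way round below 0.28 rad and z of knob_grip in the frame of spindle above 0.112 m and horizontal distance between knob_grip and spindle below 0.005 m), for 0.05 s.
2. the knob is lifted clear of the stud (z of knob_grip in the frame of spindle above 0.14 m), for 0.05 s.
3. the knob is lowered upright into the tray while still held (x of knob_grip in the frame of tray between -0.065 and 0.065 m and y of knob_grip in the frame of tray between -0.045 and 0.045 m and angle between knob_grip's own z axis and vertical below 0.15 rad and height (world z) of knob_grip below 0.06 m and contact force between the fingers and knob above 0.5 N), for 0.05 s.
At the end, for the whole second after the job is handed in: The left-hand knob stands upright (within 0.15 rad) on the tray's floor, its axis within 65 mm (tray x) and 45 mm (tray y) of the tray's middle, released and at rest (x of knob_grip in the frame of tray between -0.065 and 0.065 m and y of knob_grip in the frame of tray between -0.045 and 0.045 m and angle between knob_grip's own z axis and vertical below 0.15 rad and height (world z) of knob_grip between 0.044 and 0.056 m and linear speed of knob below 0.02 m/s and contact force between the fingers and knob below 0.1 N); the robot touches nothing.
It fails at once if the thread is forced: more than 40 N between the knob and its station (contact force between knob and spindle above 40 N).
It fails at once if the other knob is turned (value of joint plain_knob above 0.15 rad or value of joint plain_knob below -0.15 rad).
It fails at once if the knob is put down hard (contact force between knob and tray above 80 N).
It fails at once if a bystander is pushed about (distance of any of bolt, profile, tape, screwdriver, bracket, mug, sandblock from where it was at the start of the episode above 0.025 m).
It also fails if it takes over 64 s, if anything falls off the work surface, if the arm or the gripper's body presses on something with over 40 N, if the wrist force passes 120 N, or if a joint passes its speed limit or range.

## Working session

There is one attempt and no reset: what is moved stays moved. The work goes in short steps, Python scripts to look and compute and a tool call to move; the robot and the scene stay as the last step left them, time stands still between calls to the robot, and variables do not carry over. Pictures are saved under pics/ and viewed, and the job is handed in when it is done.

Besides the shell and the picture viewer there is one more tool, called after "Emit:" by a JSON object that holds its "name" and its "arguments". carry_out: Moves the arm, as the interface text tells. Its arguments: {"type":"object","properties":{"motion":{"type":"array","items":{"type":"number"}},"squeeze":{"type":"number"}},"required":["motion"]}

```bash
ls; mkdir -p pics; python3 - <<'E'
from plant import robot, imaging, models
import cv2,numpy as np
for n in("top","side"):
    cv2.imwrite(f"pics/{n}0.png",imaging.read_camera(n)); m=imaging.camera_model(n); print(n,m)
s=robot.read_state(); print({k:np.round(v,3).tolist() for k,v in s.items()})
E
```

```text
pics
top {'K': array([[552.73016977,   0.        , 319.17669627],
       [  0.        , 552.73016977, 237.89920604],
       [  0.        ,   0.        ,   1.        ]]), 'position': array([0.44671855, 0.00830167, 1.55964415]), 'orientation': array([-2.18494224,  2.14595447, -0.10510886])}
side {'K': array([[597.09360096,   0.        , 310.84408217],
       [  0.        , 597.09360096, 245.43220237],
       [  0.        ,   0.        ,   1.        ]]), 'position': array([-0.2227559 , -1.35861671,  1.10817746]), 'orientation': array([-2.08235743,  0.5770422 , -0.30955783])}
{'t': 0.1, 'q': [-1.387, 0.131, 1.489, 0.0, 1.523, -0.085], 'dq': [-0.002, -0.002, -0.003, 0.0, -0.001, -0.002], 'joint_torque': [0.001, -56.134, -49.31, 0.077, 0.029, -0.0], 'tool_pos': [0.159, -0.578, 0.237], 'orientation': [-0.281, 2.08, -2.076], 'force': [0.025, 0.419, 0.642], 'wrist_torque': [0.005, 0.003, -0.003], 'opening': 0.093}
```

View pics/top0.png

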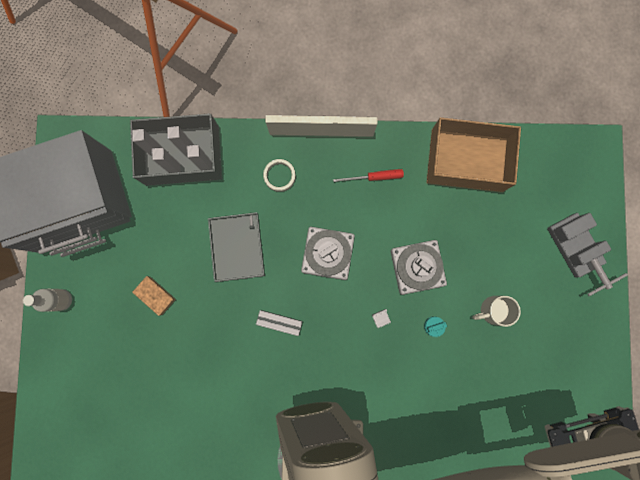

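View pics/side0.png

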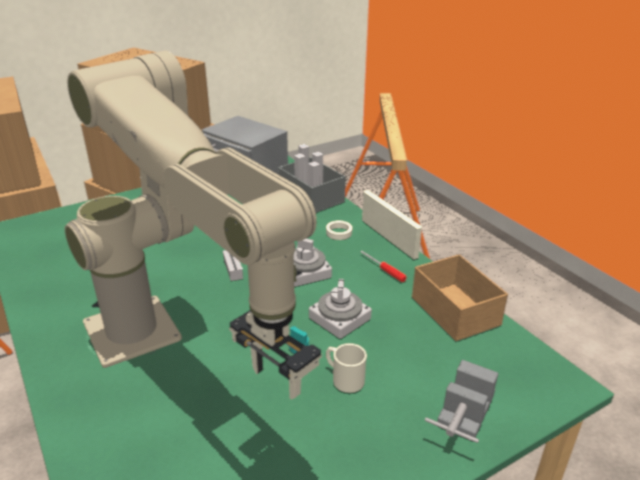

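The top view shows the two stations at about (328,252) and (419,266), the tray at (237,247), and the turquoise decoy at (435,326). Next I'll zoom in on both stations.

```bash
cat > h.py <<'E'
import numpy as np,cv2
from scipy.spatial.transform import Rotation as R
from plant import robot, imaging, models
def proj(n,P):
    m=imaging.camera_model(n); Rw=R.from_rotvec(m['orientation']).as_matrix()
    c=(np.atleast_2d(P)-m['position'])@Rw; u=c@m['K'].T; return u[:,:2]/u[:,2:]
def back(n,px,z):
    m=imaging.camera_model(n); Rw=R.from_rotvec(m['orientation']).as_matrix()
    px=np.atleast_2d(px).astype(float); d=np.c_[px,np.ones(len(px))]@np.linalg.inv(m['K']).T@Rw.T
    return m['position']+d*((z-m['position'][2])/d[:,2])[:,None]
def st():
    s=robot.read_state(); print({k:np.round(s[k],4).tolist() for k in('t','q','tool_pos','force','wrist_torque','opening')}); print(np.round(R.from_rotvec(s['orientation']).as_matrix(),3)); return s
E
python3 - <<'E'
from h import *
T=imaging.read_camera("top");S=imaging.read_camera("side")
for th in("spindle","knob","knob_grip","plain_grip","tray","bolt"):
    for n in("top","side"):
        for d in models.outline_of(n,th)[:4]: print(th,n,np.round(d['pixel'],1),round(d['confidence'],2),int(d['pixels'].sum()))
print(proj("top",[[.4,0,0],[.5,0,0],[.4,.1,0]]).round(1))
a=cv2.resize(T[222:300,298:388+70],None,fx=5,fy=5,interpolation=cv2.INTER_CUBIC)
cv2.imwrite("pics/tz.png",a)
b=cv2.resize(S[225:335,275:385],None,fx=5,fy=5,interpolation=cv2.INTER_CUBIC)
cv2.imwrite("pics/sz.png",b)
E
```

```text
spindle top [414.  267.1] 0.82 1942
spindle side [338.7 315.1] 0.86 1691
spindle side [339.5 226.9] 0.6 360
knob top [421.1 268.3] 0.92 376
knob top [436.9 325.9] 0.58 337
knob side [339.8 296. ] 0.89 366
knob side [296.3 335.6] 0.51 250
knob_grip top [421.8 261.8] 0.88 368
knob_grip top [435.1 323.8] 0.54 323
knob_grip side [301.3 336.9] 0.79 239
knob_grip side [339.7 297. ] 0.78 391
plain_grip top [329.5 251.6] 0.55 354
plain_grip top [275.3 164.7] 0.39 375
plain_grip top [420.8 264.4] 0.24 328
plain_grip side [306.7 249.8] 0.8 318
plain_grip side [233.6 266.9] 0.42 390
tray top [233.6 245.7] 0.74 3285
bolt top [420.5 266.3] 0.45 339
bolt side [340.9 295.5] 0.31 395
[[324.7 312. ]
 [325.4 276.2]
 [289.  311.3]]
```

View pics/tz.png

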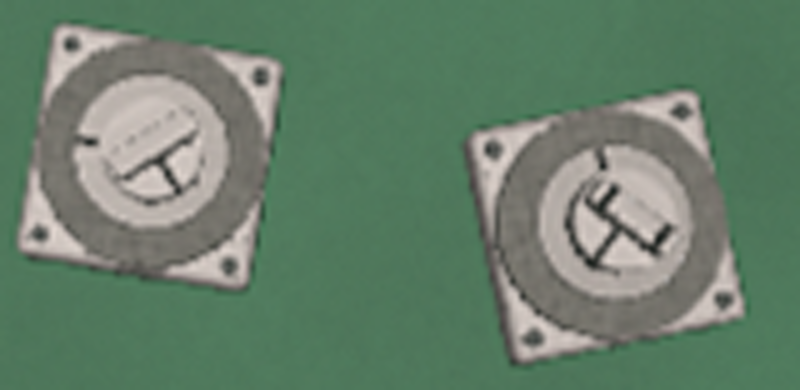

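View pics/sz.png

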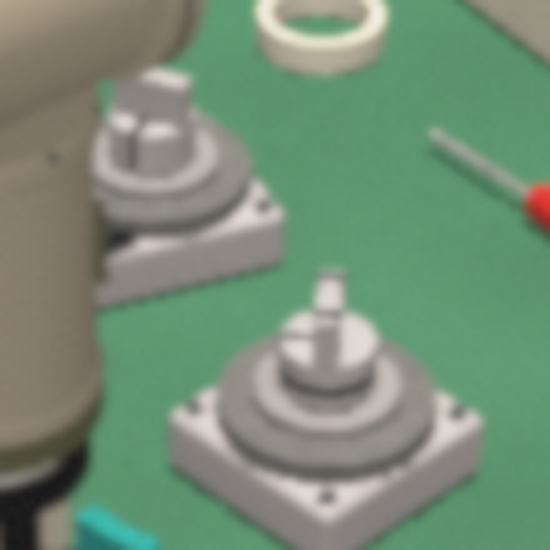

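The right-hand station has the notches and ring; the left one is plain. I'll fit the right station and the tray by silhouette in both cameras.

```bash
cat > fit.py <<'E'
from h import *
from scipy.optimize import minimize
T=imaging.read_camera("top");S=imaging.read_camera("side")
def mask(I):
    b,g,r=[I[...,i].astype(float) for i in range(3)]
    return (1-np.clip((g-np.maximum(b,r))/(22.),0,1))
def box(x0,x1,y0,y1,z0,z1): return np.array([[x,y,z] for x in(x0,x1) for y in(y0,y1) for z in(z0,z1)])
def cyl(r,z0,z1):
    a=np.linspace(0,2*np.pi,60,endpoint=False); return np.array([[r*np.cos(t),r*np.sin(t),z] for t in a for z in(z0,z1)])
def render(n,parts,p,shape,up=4,roi=None):
    Rz=R.from_euler('z',p[2]).as_matrix(); u0,v0,u1,v1=roi
    im=np.zeros(((v1-v0)*up,(u1-u0)*up),np.uint8)
    for P in parts:
        q=proj(n,P@Rz.T+[p[0],p[1],0]); q=(q-[u0-.5,v0-.5])*up-.5
        cv2.fillConvexPoly(im,np.round(cv2.convexHull((q).astype(np.float32))*256).astype(np.int32),255,cv2.LINE_AA,8)
    return cv2.resize(im,(u1-u0,v1-v0),interpolation=cv2.INTER_AREA)/255.
def fit(parts,p0,views):
    def cost(p): return sum(((render(n,parts,p,None,roi=roi)-mask(I)[roi[1]:roi[3],roi[0]:roi[2]])**2).sum() for n,I,roi in views)
    best=minimize(cost,p0,method='Nelder-Mead',options=dict(initial_simplex=[p0,np.add(p0,[.006,0,0]),np.add(p0,[0,.006,0]),np.add(p0,[0,0,.08])],xatol=1e-5,fatol=1e-3))
    return best.x,best.fun
sp=[box(-.065,.065,-.065,.065,0,.04),cyl(.063,.04,.054),cyl(.042,.054,.062),cyl(.027,.062,.092)]
if __name__=="__main__":
    c=back("top",[[418.8,267]],.04)[0]; p0=[c[0],c[1],.22]; print(p0)
    vt=("top",T,(385,232,455,300)); vs=("side",S,(303,277,378,337))
    for v in([vt],[vs],[vt,vs]): print("spindle",*fit(sp,p0,v))
    c=back("top",[[237,247]],.022)[0]; 
    tr=[box(-.09,.09,-.07,.07,0,.022)]
    print("tray",*fit(tr,[c[0],c[1],np.pi/2+.08],[("top",T,(200,205,272,290))]))
E
python3 fit.py
```

```text
[np.float64(0.5284285658978232), np.float64(-0.25595381288187274), 0.22]
spindle [ 0.5296278  -0.25649433  0.21841674] 51.67068428862389
spindle [ 0.52767907 -0.25581741  0.22831878] 259.1600172533768
spindle [ 0.52931283 -0.25649267  0.21803692] 315.5807417363315
tray [0.56272203 0.2291723  1.70239351] 1076.299424379053
```

```bash
python3 - <<'E'
from fit import *
tr=[box(-.09,.09,-.07,.07,0,.022)]
c=back("top",[[237,247]],.022)[0]
p,f=fit(tr,[c[0],c[1],.08],[("top",T,(200,205,272,290))]);print("tray",p,f)
s=st(); M=R.from_rotvec(s['orientation']).as_matrix(); print("tool z yaw deg",np.degrees(np.arctan2(M[1,2],M[0,2])))
# overlay fits
I=T.copy();
q=np.array([0.529,-.2562]); y=0.22
def ln(a,b,col): 
    a,b=proj("top",[a,b]); cv2.line(V,tuple(np.int32((a-off+.5)*6*16)),tuple(np.int32((b-off+.5)*6*16)),col,1,cv2.LINE_AA,4)
off=np.array([385,230]); V=cv2.resize(I[230:302,385:457],None,fx=6,fy=6,interpolation=cv2.INTER_CUBIC)
d=np.array([np.cos(y),np.sin(y)])
ln([*q,.062],[*(q+.042*d),.062],(0,0,255))
for a in (142,146):
    k=np.radians(a); e=np.array([np.cos(k),np.sin(k)]); x=np.array([e[1],-e[0]])
    ln([*(q+.007*e),.092],[*(q+.027*e),.092],(255,0,0))
    P=[q+i*.025*x+j*.007*e for i,j in((1,1),(1,-1),(-1,-1),(-1,1))]
    for i in range(4): ln([*P[i],.122],[*P[(i+1)%4],.122],(0,255,0) if a==142 else (0,255,255))
cv2.imwrite("pics/ov.png",V)
off=np.array([200,205]);V=cv2.resize(I[205:290,200:275],None,fx=6,fy=6)
Rz=np.array([[np.cos(p[2]),-np.sin(p[2])],[np.sin(p[2]),np.cos(p[2])]])
P=[Rz@[a*.09,b*.07]+p[:2] for a,b in((1,1),(1,-1),(-1,-1),(-1,1))]
for i in range(4): ln([*P[i],.022],[*P[(i+1)%4],.022],(0,255,0))
cv2.imwrite("pics/tray.png",V)
E
```

```text
tray [0.57758898 0.25282644 0.13884404] 52.655068934071764
{'t': 1.0, 'q': [-1.3874, 0.1304, 1.4882, -0.0, 1.523, -0.0854], 'tool_pos': [0.1594, -0.5784, 0.2377], 'force': [0.613, 0.0156, 0.1221], 'wrist_torque': [-0.0383, -0.0188, 0.051], 'opening': 0.093}
[[-0.964 -0.     0.266]
 [-0.266  0.    -0.964]
 [ 0.    -1.    -0.   ]]
tool z yaw deg -74.60090639728662
```

View pics/ov.png

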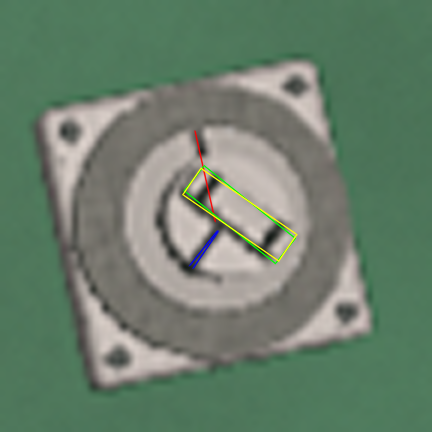

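View pics/tray.png

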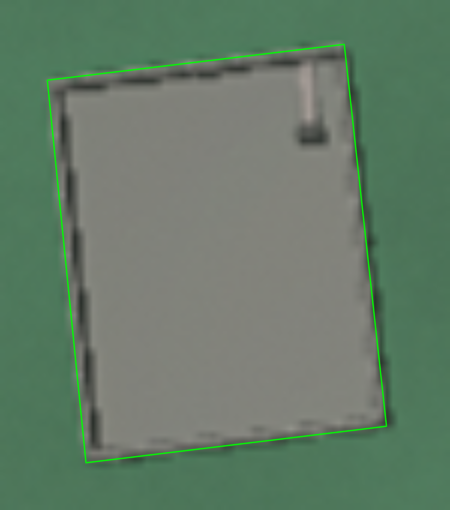

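```bash
cat >> h.py <<'E'
def plan(target,yaw,n,g=1.0,nprint=10):
    """rows for straight move to target (world) and tool-z yaw (deg) in n rows; corrects tilt in the first row"""
    s=robot.read_state(); M=R.from_rotvec(s['orientation']).as_matrix(); p=np.array(s['tool_pos'])
    psi=np.degrees(np.arctan2(M[1,2],M[0,2])); print('now',p.round(4),'yaw',psi.round(2),'tilt vec',np.cross(M[:,1],[0,0,-1]).round(4),'F',np.round(s['force'],2),'op',round(s['opening'],4),'q6',np.degrees(s['q'][5]).round(1),'t',s['t'])
    d=(np.array(target)-p)/n; dy=(yaw-psi+180)%360-180
    for i in range(min(n,nprint)):
        a=np.radians(psi+dy*i/n); tz=np.array([np.cos(a),np.sin(a),0]); tx=np.array([np.sin(a),-np.cos(a),0])
        print([round(d@tx,4),round(-d[2],4),round(d@tz,4),0,round(-dy/n,2),0,g])
E
python3 -c "
from h import *
plan([.529,-.256,.22],-36,14,nprint=14)"
```

```text
now [ 0.1594 -0.5784  0.2377] yaw -74.6 tilt vec [-0. -0. -0.] F [0.61 0.02 0.12] op 0.093 q6 -4.9 t 1.0
[np.float64(-0.0316), np.float64(0.0013), np.float64(-0.0152), 0, np.float64(-2.76), 0, 1.0]
[np.float64(-0.0323), np.float64(0.0013), np.float64(-0.0137), 0, np.float64(-2.76), 0, 1.0]
[np.float64(-0.0329), np.float64(0.0013), np.float64(-0.0121), 0, np.float64(-2.76), 0, 1.0]
[np.float64(-0.0334), np.float64(0.0013), np.float64(-0.0105), 0, np.float64(-2.76), 0, 1.0]
[np.float64(-0.0339), np.float64(0.0013), np.float64(-0.0089), 0, np.float64(-2.76), 0, 1.0]
[np.float64(-0.0343), np.float64(0.0013), np.float64(-0.0072), 0, np.float64(-2.76), 0, 1.0]
[np.float64(-0.0346), np.float64(0.0013), np.float64(-0.0056), 0, np.float64(-2.76), 0, 1.0]
[np.float64(-0.0348), np.float64(0.0013), np.float64(-0.0039), 0, np.float64(-2.76), 0, 1.0]
[np.float64(-0.035), np.float64(0.0013), np.float64(-0.0022), 0, np.float64(-2.76), 0, 1.0]
[np.float64(-0.035), np.float64(0.0013), np.float64(-0.0005), 0, np.float64(-2.76), 0, 1.0]
[np.float64(-0.035), np.float64(0.0013), np.float64(0.0011), 0, np.float64(-2.76), 0, 1.0]
[np.float64(-0.0349), np.float64(0.0013), np.float64(0.0028), 0, np.float64(-2.76), 0, 1.0]
[np.float64(-0.0347), np.float64(0.0013), np.float64(0.0045), 0, np.float64(-2.76), 0, 1.0]
[np.float64(-0.0345), np.float64(0.0013), np.float64(0.0062), 0, np.float64(-2.76), 0, 1.0]
```

Emit:
{"name": "carry_out", "arguments": {"motion": [-0.0316, 0.001, -0.0152, 0, -2.8, 0, 1, -0.0323, 0.001, -0.0137, 0, -2.8, 0, 1, -0.033, 0.001, -0.012, 0, -2.8, 0, 1, -0.0334, 0.001, -0.0105, 0, -2.8, 0, 1, -0.034, 0.001, -0.009, 0, -2.8, 0, 1], "squeeze": 10}}

```text
t: 1.5
tool_pos: [0.2915, -0.4621, 0.2323]
orientation: [-0.509, 1.932, -1.935]
force: [0.4, -0.4, 0.3]
opening: 0.0931
```

Emit:
{"name": "carry_out", "arguments": {"motion": [-0.0343, 0.001, -0.0072, 0, -2.8, 0, 1, -0.0346, 0.001, -0.0056, 0, -2.8, 0, 1, -0.0348, 0.001, -0.004, 0, -2.8, 0, 1, -0.035, 0.001, -0.0022, 0, -2.8, 0, 1, -0.035, 0.001, -0.0005, 0, -2.8, 0, 1]}}

```text
t: 2.0
tool_pos: [0.4273, -0.3403, 0.2277]
orientation: [-0.716, 1.768, -1.775]
force: [-0.1, -0.3, -0.4]
opening: 0.0926
```

```bash
python3 -c "
from h import *
plan([.529,-.256,.2],-36,5)"
```

```text
now [ 0.4273 -0.3403  0.2277] yaw -46.0 tilt vec [0.0032 0.0008 0.    ] F [-0.1  -0.32 -0.38] op 0.0926 q6 2.2 t 2.0
[np.float64(-0.0263), np.float64(0.0055), np.float64(0.002), 0, np.float64(-2.0), 0, 1.0]
[np.float64(-0.0263), np.float64(0.0055), np.float64(0.0029), 0, np.float64(-2.0), 0, 1.0]
[np.float64(-0.0261), np.float64(0.0055), np.float64(0.0038), 0, np.float64(-2.0), 0, 1.0]
[np.float64(-0.026), np.float64(0.0055), np.float64(0.0048), 0, np.float64(-2.0), 0, 1.0]
[np.float64(-0.0258), np.float64(0.0055), np.float64(0.0057), 0, np.float64(-2.0), 0, 1.0]
```

Emit:
{"name": "carry_out", "arguments": {"motion": [-0.0263, 0.0055, 0.002, 0, -2, 0, 1, -0.0263, 0.0055, 0.003, 0, -2, 0, 1, -0.0261, 0.0055, 0.004, 0, -2, 0, 1, -0.026, 0.0055, 0.005, 0, -2, 0, 1, -0.026, 0.0055, 0.006, 0, -2, 0, 1]}}

```text
t: 2.5
tool_pos: [0.5349, -0.2509, 0.2008]
orientation: [-0.849, 1.642, -1.654]
force: [-0.1, -0.5, 0.4]
opening: 0.0932
```

```bash
python3 -c "
from h import *
plan([.529,-.256,.14],-36,5)"
```

```text
now [ 0.5349 -0.2509  0.2008] yaw -35.41 tilt vec [0.0051 0.0037 0.    ] F [-0.07 -0.49  0.37] op 0.0932 q6 5.4 t 2.5
[np.float64(0.0015), np.float64(0.0122), np.float64(-0.0004), 0, np.float64(0.12), 0, 1.0]
[np.float64(0.0015), np.float64(0.0122), np.float64(-0.0004), 0, np.float64(0.12), 0, 1.0]
[np.float64(0.0015), np.float64(0.0122), np.float64(-0.0004), 0, np.float64(0.12), 0, 1.0]
[np.float64(0.0015), np.float64(0.0122), np.float64(-0.0004), 0, np.float64(0.12), 0, 1.0]
[np.float64(0.0015), np.float64(0.0122), np.float64(-0.0004), 0, np.float64(0.12), 0, 1.0]
```

Emit:
{"name": "carry_out", "arguments": {"motion": [0.0015, 0.012, -0.0004, -0.34, 0.12, 0.12, 1, 0.0015, 0.012, -0.0004, 0, 0.12, 0, 1, 0.0015, 0.012, -0.0004, 0, 0.12, 0, 1, 0.0015, 0.012, -0.0004, 0, 0.12, 0, 1, 0.0015, 0.012, -0.0004, 0, 0.1, 0, 1]}}

```text
t: 3.0
tool_pos: [0.5296, -0.2554, 0.1373]
orientation: [-0.844, 1.653, -1.655]
force: [-0.1, 0.5, 0.4]
opening: 0.0928
```

```bash
python3 - <<'E'
from h import *
plan([.529,-.256,.117],-36,5)
S=imaging.read_camera("side");T=imaging.read_camera("top")
cv2.imwrite("pics/s2.png",np.vstack([cv2.resize(S[210:340,250:430],None,fx=3,fy=3,interpolation=cv2.INTER_CUBIC)]))
cv2.imwrite("pics/t2.png",cv2.resize(T[200:340,340:500],None,fx=4,fy=4,interpolation=cv2.INTER_CUBIC))
E
```

```text
now [ 0.5296 -0.2554  0.1373] yaw -35.91 tilt vec [0.0004 0.0011 0.    ] F [-0.07  0.53  0.36] op 0.0928 q6 5.2 t 3.0
[np.float64(0.0002), np.float64(0.0041), np.float64(-0.0), 0, np.float64(0.02), 0, 1.0]
[np.float64(0.0002), np.float64(0.0041), np.float64(-0.0), 0, np.float64(0.02), 0, 1.0]
[np.float64(0.0002), np.float64(0.0041), np.float64(-0.0), 0, np.float64(0.02), 0, 1.0]
[np.float64(0.0002), np.float64(0.0041), np.float64(-0.0), 0, np.float64(0.02), 0, 1.0]
[np.float64(0.0002), np.float64(0.0041), np.float64(-0.0), 0, np.float64(0.02), 0, 1.0]
```

View pics/s2.png

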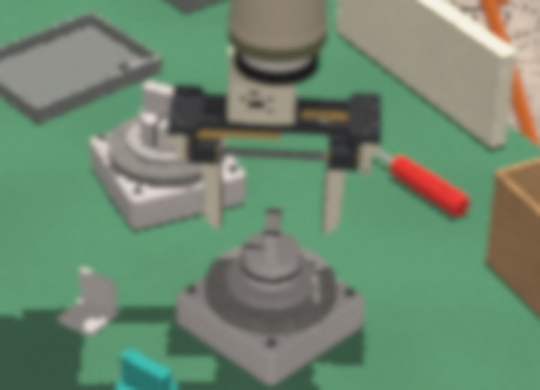

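View pics/t2.png

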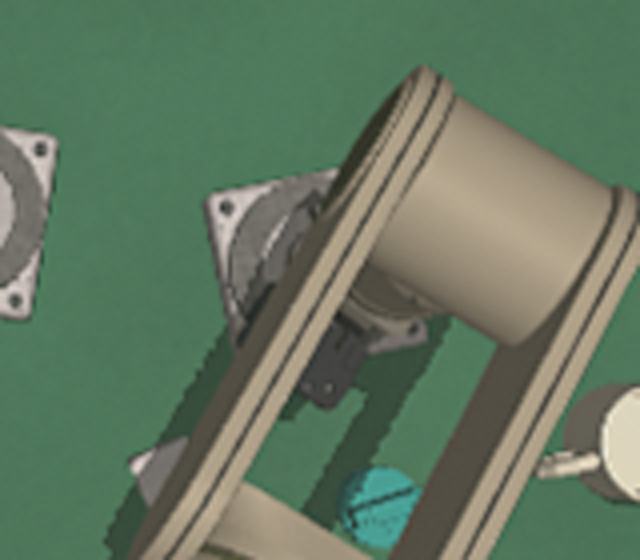

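Emit:
{"name": "carry_out", "arguments": {"motion": [0.0002, 0.0042, 0, 0, 0, 0, 1, 0.0002, 0.0042, 0, 0, 0, 0, 1, 0.0002, 0.0042, 0, 0, 0, 0, 1, 0.0002, 0.0042, 0, 0, 0, 0, 1, 0, 0.003, 0, 0, 0, 0, 1], "squeeze": 8}}

```text
t: 3.6
tool_pos: [0.5286, -0.2567, 0.1163]
orientation: [-0.843, 1.654, -1.655]
force: [-0.0, 0.3, -0.5]
opening: 0.0931
```

Emit:
{"name": "carry_out", "arguments": {"motion": [0, 0, 0, 0, 0, 0, -1, 0, 0, 0, 0, 0, 0, -1, 0, 0, 0, 0, 0, 0, -1, 0, 0, 0, 0, 0, 0, -1, 0, 0, 0, 0, 0, 0, -1]}}

```text
t: 4.1
tool_pos: [0.5289, -0.2566, 0.1165]
orientation: [-0.843, 1.654, -1.655]
force: [-0.2, 0.4, 0.1]
opening: 0.0575
```

```bash
python3 - <<'E'
from h import *
plan([.529,-.256,.117],-36,5,nprint=1);st()
E
```

```text
now [ 0.5289 -0.2566  0.1165] yaw -35.96 tilt vec [0.0003 0.001  0.    ] F [-0.17  0.35  0.1 ] op 0.0575 q6 5.1 t 4.1
[np.float64(-0.0001), np.float64(-0.0001), np.float64(-0.0001), 0, np.float64(0.01), 0, 1.0]
{'t': 4.1, 'q': [-0.5391, 0.1851, 1.6537, 0.0003, 1.3018, 0.0885], 'tool_pos': [0.5289, -0.2566, 0.1165], 'force': [-0.1673, 0.3501, 0.0973], 'wrist_torque': [-0.0116, -0.017, -0.0312], 'opening': 0.0575}
[[-0.587  0.001  0.809]
 [-0.809 -0.    -0.587]
 [-0.    -1.     0.001]]
```

Emit:
{"name": "carry_out", "arguments": {"motion": [0, 0, 0, 0, 0, 0, -1, 0, 0, 0, 0, 0, 0, -1, 0, 0, 0, 0, 0, 0, -1, 0, 0, 0, 0, 0, 0, -1, 0, 0, 0, 0, 0, 0, -1]}}

```text
t: 4.6
tool_pos: [0.5291, -0.2567, 0.1168]
orientation: [-0.843, 1.653, -1.655]
force: [-0.5, -0.4, -1.1]
opening: 0.0176
```

Emit:
{"name": "carry_out", "arguments": {"motion": [0, 0, 0, 0, 0, 0, -1, 0, 0, 0, 0, 0, 0, -1, 0, 0, 0, 0, 0, 0, -1, 0, 0, 0, 0, 0, 0, -1, 0, 0, 0, 0, 0, 0, -1]}}

```text
t: 5.1
tool_pos: [0.5292, -0.2568, 0.1169]
orientation: [-0.842, 1.653, -1.656]
force: [0.7, 0.1, -0.0]
opening: 0.014
```

```bash
python3 - <<'E'
from h import *
plan([.529,-.256,.117],-36,5,nprint=1);st()
E
```

```text
now [ 0.5292 -0.2568  0.1169] yaw -35.96 tilt vec [0.0008 0.0018 0.    ] F [ 0.67  0.06 -0.04] op 0.014 q6 5.1 t 5.1
[np.float64(-0.0001), np.float64(-0.0), np.float64(-0.0001), 0, np.float64(0.01), 0, 1.0]
{'t': 5.1, 'q': [-0.5391, 0.1848, 1.6533, 0.0003, 1.3016, 0.0886], 'tool_pos': [0.5292, -0.2568, 0.1169], 'force': [0.6713, 0.0558, -0.0357], 'wrist_torque': [-0.1281, -0.1474, -0.0391], 'opening': 0.014}
[[-0.587  0.002  0.809]
 [-0.809 -0.001 -0.587]
 [-0.    -1.     0.002]]
```

Emit:
{"name": "carry_out", "arguments": {"motion": [0, 0, 0, 0, 0, 0, -1, 0, -0.0002, 0, 0, 4, 0, -1, 0, -0.0002, 0, 0, 4, 0, -1, 0, -0.0002, 0, 0, 4, 0, -1, 0, -0.0002, 0, 0, 4, 0, -1], "squeeze": 20}}

```text
t: 5.6
tool_pos: [0.5291, -0.2565, 0.1177]
orientation: [-0.626, 1.843, -1.845]
force: [-0.2, 1.4, 0.3]
opening: 0.0139
```

```bash
python3 - <<'E'
from h import *
plan([.529,-.2565,.118],-56,5,nprint=2);st()
E
```

```text
now [ 0.5291 -0.2565  0.1177] yaw -52.46 tilt vec [0.0003 0.0013 0.    ] F [-0.2   1.44  0.34] op 0.0139 q6 21.6 t 5.6
[np.float64(0.0), np.float64(-0.0001), np.float64(-0.0), 0, np.float64(0.71), 0, 1.0]
[np.float64(0.0), np.float64(-0.0001), np.float64(-0.0), 0, np.float64(0.71), 0, 1.0]
{'t': 5.6, 'q': [-0.5389, 0.1839, 1.6527, 0.0004, 1.3037, 0.3766], 'tool_pos': [0.5291, -0.2565, 0.1177], 'force': [-0.2022, 1.4358, 0.3439], 'wrist_torque': [0.1071, 0.0531, 0.0991], 'opening': 0.0139}
[[-0.793  0.001  0.609]
 [-0.609 -0.    -0.793]
 [-0.001 -1.     0.001]]
```

Emit:
{"name": "carry_out", "arguments": {"motion": [0, -0.0003, 0, 0, 5, 0, -1, 0, -0.0003, 0, 0, 5, 0, -1, 0, -0.0003, 0, 0, 5, 0, -1, 0, -0.0003, 0, 0, 5, 0, -1, 0, -0.0003, 0, 0, 5, 0, -1]}}

```text
t: 6.1
tool_pos: [0.5288, -0.2558, 0.1192]
orientation: [-0.213, 2.116, -2.114]
force: [0.4, 0.4, 0.6]
opening: 0.0139
```

```bash
python3 - <<'E'
from h import *
plan([.529,-.2565,.119],-76,5,nprint=2);st()
S=imaging.read_camera("side")
cv2.imwrite("pics/s3.png",cv2.resize(S[230:340,260:400],None,fx=5,fy=5,interpolation=cv2.INTER_CUBIC))
E
```

```text
now [ 0.5288 -0.2558  0.1192] yaw -78.46 tilt vec [-0.0008  0.0004  0.    ] F [0.45 0.4  0.57] op 0.0139 q6 47.6 t 6.1
[np.float64(-0.0), np.float64(0.0), np.float64(0.0001), 0, np.float64(-0.49), 0, 1.0]
[np.float64(-0.0), np.float64(0.0), np.float64(0.0001), 0, np.float64(-0.49), 0, 1.0]
{'t': 6.1, 'q': [-0.5385, 0.1822, 1.6518, 0.0009, 1.3076, 0.8307], 'tool_pos': [0.5288, -0.2558, 0.1192], 'force': [0.4461, 0.3979, 0.5668], 'wrist_torque': [0.0963, -0.0603, 0.0044], 'opening': 0.0139}
[[-0.98   0.     0.2  ]
 [-0.2    0.001 -0.98 ]
 [-0.001 -1.    -0.001]]
```

View pics/s3.png

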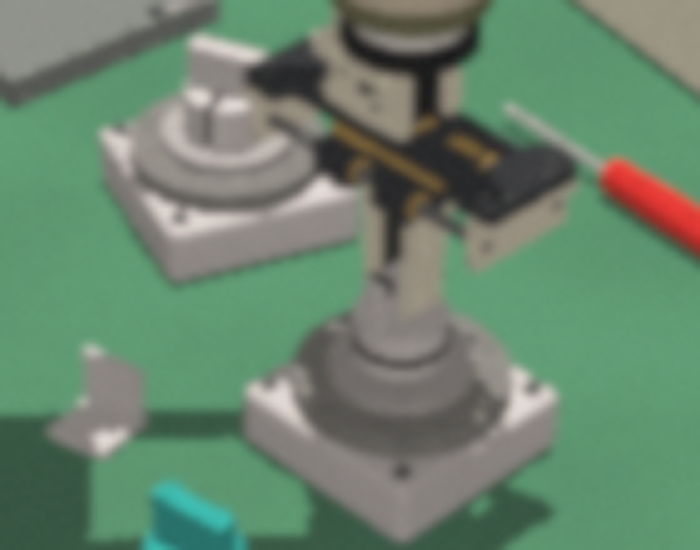

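Emit:
{"name": "carry_out", "arguments": {"motion": [0, -0.0003, 0, 0, 5, 0, -1, 0, -0.0003, 0, 0, 5, 0, -1, 0, -0.0003, 0, 0, 5, 0, -1, 0, -0.0003, 0, 0, 5, 0, -1, 0, -0.0003, 0, 0, 5, 0, -1]}}

```text
t: 6.65
tool_pos: [0.5286, -0.2553, 0.1203]
orientation: [-0.258, -2.092, 2.088]
force: [-0.0, 0.3, -0.5]
opening: 0.0135
```

```bash
python3 - <<'E'
from h import *
plan([.529,-.2565,.119],-104,5,nprint=1);st()
E
```

```text
now [ 0.5286 -0.2553  0.1203] yaw -104.12 tilt vec [-0.0017 -0.0002 -0.    ] F [-0.03  0.28 -0.47] op 0.0135 q6 73.3 t 6.65
[np.float64(-0.0001), np.float64(0.0003), np.float64(0.0002), 0, np.float64(-0.02), 0, 1.0]
{'t': 6.65, 'q': [-0.5381, 0.1809, 1.6511, 0.0014, 1.3107, 1.2787], 'tool_pos': [0.5286, -0.2553, 0.1203], 'force': [-0.0328, 0.2763, -0.4668], 'wrist_torque': [0.0443, -0.1089, -0.0088], 'opening': 0.0135}
[[-0.97  -0.    -0.244]
 [ 0.244  0.002 -0.97 ]
 [ 0.001 -1.    -0.002]]
```

Emit:
{"name": "carry_out", "arguments": {"motion": [0, -0.0003, 0.0002, 0, 5, 0, -1, 0, -0.0003, 0.0002, 0, 5, 0, -1, 0, -0.0003, 0.0002, 0, 5, 0, -1, 0, -0.0003, 0.0002, 0, 5, 0, -1, 0, -0.0003, 0.0001, 0, 5, 0, -1]}}

```text
t: 7.15
tool_pos: [0.5284, -0.2556, 0.1211]
orientation: [-0.655, -1.824, 1.819]
force: [1.4, 0.6, 0.0]
opening: 0.014
```

```bash
python3 - <<'E'
from h import *
plan([.529,-.2565,.119],-104,5,nprint=1);st()
S=imaging.read_camera("side")
cv2.imwrite("pics/s4.png",cv2.resize(S[230:340,260:400],None,fx=5,fy=5,interpolation=cv2.INTER_CUBIC))
E
```

```text
now [ 0.5284 -0.2556  0.1211] yaw -129.59 tilt vec [-0.0028  0.      0.    ] F [1.38 0.64 0.02] op 0.014 q6 98.7 t 7.15
[np.float64(-0.0002), np.float64(0.0004), np.float64(0.0001), 0, np.float64(-5.12), 0, 1.0]
{'t': 7.15, 'q': [-0.5393, 0.1802, 1.6503, 0.0025, 1.3125, 1.7218], 'tool_pos': [0.5284, -0.2556, 0.1211], 'force': [1.3817, 0.6432, 0.0204], 'wrist_torque': [0.2163, -0.1947, 0.0221], 'opening': 0.014}
[[-0.771  0.    -0.637]
 [ 0.637  0.003 -0.771]
 [ 0.002 -1.    -0.002]]
```

View pics/s4.png

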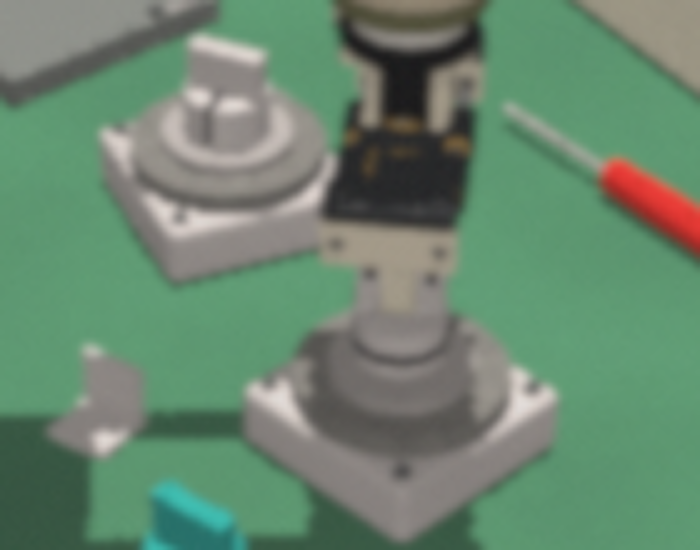

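Emit:
{"name": "carry_out", "arguments": {"motion": [0, -0.0004, 0, 0, 5, 0, -1, 0, -0.0004, 0, 0, 5, 0, -1, 0, -0.0004, 0, 0, 5, 0, -1, 0, -0.0004, 0, 0, 5, 0, -1, 0, -0.0004, 0, 0, 5, 0, -1]}}

```text
t: 7.7
tool_pos: [0.5289, -0.2552, 0.123]
orientation: [-0.967, -1.528, 1.522]
force: [0.3, 0.2, -1.8]
opening: 0.0141
```

```bash
python3 - <<'E'
from h import *
plan([.529,-.2565,.119],-167.5,5,nprint=1);st()
E
```

```text
now [ 0.5289 -0.2552  0.123 ] yaw -154.78 tilt vec [-0.0032  0.001   0.    ] F [ 0.32  0.16 -1.77] op 0.0141 q6 123.9 t 7.7
[np.float64(-0.0002), np.float64(0.0008), np.float64(0.0001), 0, np.float64(2.54), 0, 1.0]
{'t': 7.7, 'q': [-0.5388, 0.1784, 1.6487, 0.0034, 1.3152, 2.1617], 'tool_pos': [0.5289, -0.2552, 0.123], 'force': [0.3151, 0.1643, -1.7663], 'wrist_torque': [0.084, -0.2248, -0.0273], 'opening': 0.0141}
[[-0.426  0.001 -0.905]
 [ 0.905  0.003 -0.426]
 [ 0.002 -1.    -0.002]]
```

Emit:
{"name": "carry_out", "arguments": {"motion": [0, -0.0002, 0, 0, 3, 0, -1, 0, -0.0002, 0, 0, 3, 0, -1, 0, -0.0002, 0, 0, 3, 0, -1, 0, -0.0002, 0, 0, 3, 0, -1, 0, -0.0001, 0, 0, 0.5, 0, -1]}}

```text
t: 8.2
tool_pos: [0.5292, -0.2552, 0.1238]
orientation: [-1.092, -1.378, 1.372]
force: [-0.3, -0.9, -0.9]
opening: 0.0142
```

```bash
python3 - <<'E'
from h import *
plan([.529,-.2565,.119],-167.5,5,nprint=1);st()
S=imaging.read_camera("side")
cv2.imwrite("pics/s5.png",cv2.resize(S[230:340,260:400],None,fx=5,fy=5,interpolation=cv2.INTER_CUBIC))
T=imaging.read_camera("top")
cv2.imwrite("pics/t5.png",cv2.resize(T[220:310,370:480],None,fx=6,fy=6,interpolation=cv2.INTER_CUBIC))
E
```

```text
now [ 0.5292 -0.2552  0.1238] yaw -166.92 tilt vec [-0.003   0.0016  0.    ] F [-0.27 -0.88 -0.86] op 0.0142 q6 136.0 t 8.2
[np.float64(-0.0002), np.float64(0.001), np.float64(0.0001), 0, np.float64(0.12), 0, 1.0]
{'t': 8.2, 'q': [-0.5386, 0.1778, 1.648, 0.0036, 1.316, 2.3738], 'tool_pos': [0.5292, -0.2552, 0.1238], 'force': [-0.2737, -0.8823, -0.8562], 'wrist_torque': [0.0891, -0.135, 0.0089], 'opening': 0.0142}
[[-0.226  0.002 -0.974]
 [ 0.974  0.003 -0.226]
 [ 0.003 -1.    -0.002]]
```

View pics/s5.png

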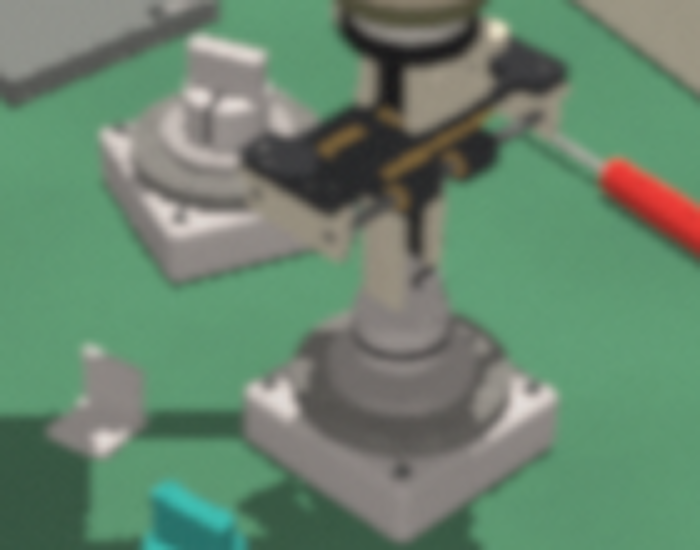

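View pics/t5.png

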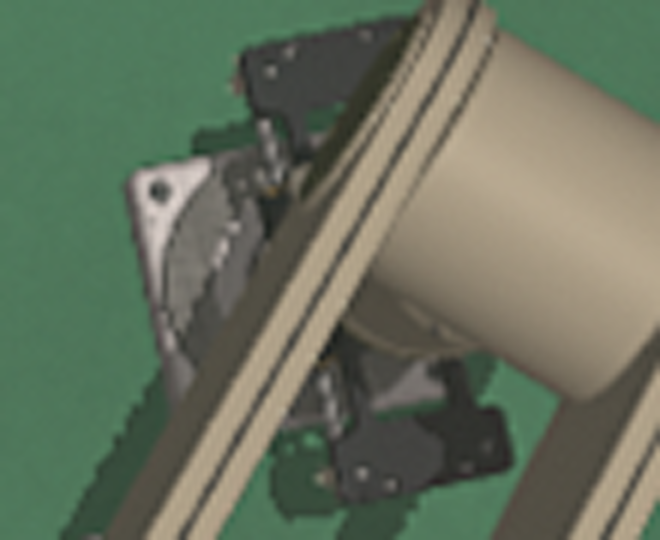

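Emit:
{"name": "carry_out", "arguments": {"motion": [0, -0.0006, 0, 0, 0, 0, -1, 0, -0.0006, 0, 0, 0, 0, -1, 0, -0.0006, 0, 0, 0, 0, -1, 0, -0.0006, 0, 0, 0, 0, -1, 0, -0.0006, 0, 0, 0, 0, -1]}}

```text
t: 8.8
tool_pos: [0.5286, -0.2553, 0.1259]
orientation: [-1.087, -1.382, 1.377]
force: [1.3, -0.9, -3.5]
opening: 0.0137
```

Emit:
{"name": "carry_out", "arguments": {"motion": [0, -0.0008, 0, 0, 0.5, 0, -1, 0, -0.0008, 0, 0, 0.3, 0, -1, 0, -0.0008, 0, 0, 0, 0, -1, 0, -0.0008, 0, 0, 0, 0, -1, 0, -0.0008, 0, 0, 0, 0, -1]}}

```text
t: 9.3
tool_pos: [0.5287, -0.2553, 0.1303]
orientation: [-1.095, -1.371, 1.366]
force: [0.5, -1.0, -2.0]
opening: 0.0139
```

```bash
python3 - <<'E'
from h import *
plan([.529,-.2565,.119],-167.5,5,nprint=1);st()
S=imaging.read_camera("side")
cv2.imwrite("pics/s6.png",cv2.resize(S[230:340,260:400],None,fx=5,fy=5,interpolation=cv2.INTER_CUBIC))
E
```

```text
now [ 0.5287 -0.2553  0.1303] yaw -167.41 tilt vec [-0.0032  0.0004  0.    ] F [ 0.49 -0.97 -2.04] op 0.0139 q6 136.5 t 9.3
[np.float64(-0.0003), np.float64(0.0023), np.float64(-0.0), 0, np.float64(0.02), 0, 1.0]
{'t': 9.3, 'q': [-0.539, 0.1714, 1.6426, 0.0031, 1.3289, 2.3822], 'tool_pos': [0.5287, -0.2553, 0.1303], 'force': [0.4908, -0.9738, -2.0438], 'wrist_torque': [-0.06, -0.1739, -0.0404], 'opening': 0.0139}
[[-0.218  0.    -0.976]
 [ 0.976  0.003 -0.218]
 [ 0.003 -1.    -0.001]]
```

View pics/s6.png

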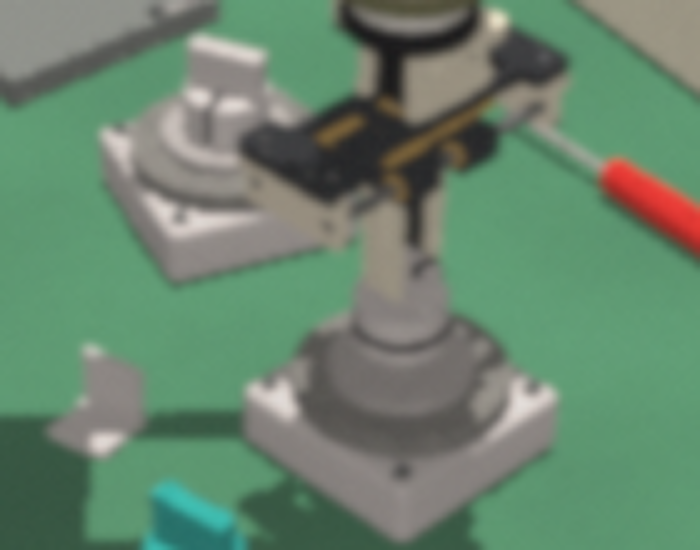

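Emit:
{"name": "carry_out", "arguments": {"motion": [0, -0.005, 0, 0, 0, 0, -1, 0, -0.006, 0, 0, 0, 0, -1, 0, -0.006, 0, 0, 0, 0, -1, 0, -0.006, 0, 0, 0, 0, -1, 0, -0.006, 0, 0, 0, 0, -1]}}

```text
t: 9.85
tool_pos: [0.5281, -0.2548, 0.1613]
orientation: [-1.093, -1.371, 1.366]
force: [-0.1, 0.1, -1.5]
opening: 0.0138
```

Emit:
{"name": "carry_out", "arguments": {"motion": [0, -0.008, 0, 0, 0, 0, -1, 0, -0.01, 0, 0, 0, 0, -1, 0, -0.01, 0, 0, 0, 0, -1, 0, -0.01, 0, 0, 0, 0, -1, 0, -0.01, 0, 0, 0, 0, -1]}}

```text
t: 10.35
tool_pos: [0.528, -0.2549, 0.2138]
orientation: [-1.093, -1.371, 1.366]
force: [-0.2, -0.2, -2.6]
opening: 0.0138
```

```bash
python3 - <<'E'
from h import *
p=np.array([.5776,.2528])
plan([*p,.25],-150,14,g=-1,nprint=14)
S=imaging.read_camera("side")
cv2.imwrite("pics/s7.png",cv2.resize(S[170:340,220:430],None,fx=3,fy=3,interpolation=cv2.INTER_CUBIC))
E
```

```text
now [ 0.528  -0.2549  0.2138] yaw -167.4 tilt vec [-0.0044 -0.001  -0.    ] F [-0.25 -0.15 -2.57] op 0.0138 q6 136.5 t 10.35
[np.float64(0.0346), np.float64(-0.0026), np.float64(-0.0114), 0, np.float64(-1.24), 0, -1]
[np.float64(0.0344), np.float64(-0.0026), np.float64(-0.0121), 0, np.float64(-1.24), 0, -1]
[np.float64(0.0341), np.float64(-0.0026), np.float64(-0.0129), 0, np.float64(-1.24), 0, -1]
[np.float64(0.0338), np.float64(-0.0026), np.float64(-0.0136), 0, np.float64(-1.24), 0, -1]
[np.float64(0.0335), np.float64(-0.0026), np.float64(-0.0143), 0, np.float64(-1.24), 0, -1]
[np.float64(0.0332), np.float64(-0.0026), np.float64(-0.015), 0, np.float64(-1.24), 0, -1]
[np.float64(0.0329), np.float64(-0.0026), np.float64(-0.0158), 0, np.float64(-1.24), 0, -1]
[np.float64(0.0325), np.float64(-0.0026), np.float64(-0.0165), 0, np.float64(-1.24), 0, -1]
[np.float64(0.0321), np.float64(-0.0026), np.float64(-0.0172), 0, np.float64(-1.24), 0, -1]
[np.float64(0.0318), np.float64(-0.0026), np.float64(-0.0179), 0, np.float64(-1.24), 0, -1]
[np.float64(0.0314), np.float64(-0.0026), np.float64(-0.0186), 0, np.float64(-1.24), 0, -1]
[np.float64(0.031), np.float64(-0.0026), np.float64(-0.0192), 0, np.float64(-1.24), 0, -1]
[np.float64(0.0305), np.float64(-0.0026), np.float64(-0.0199), 0, np.float64(-1.24), 0, -1]
[np.float64(0.0301), np.float64(-0.0026), np.float64(-0.0206), 0, np.float64(-1.24), 0, -1]
```

View pics/s7.png

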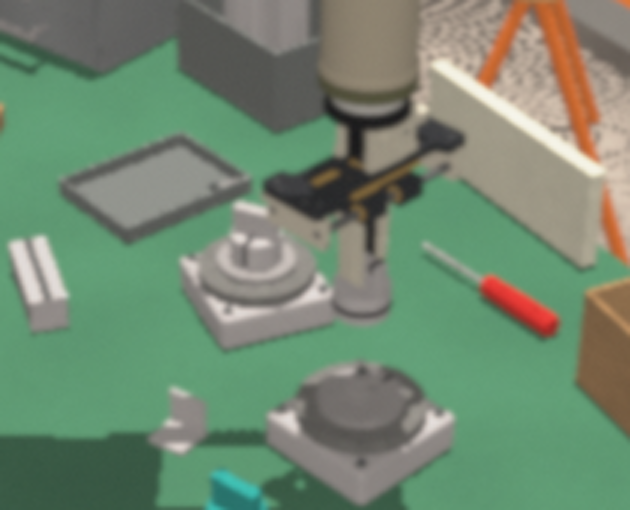

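```bash
python3 - <<'E'
from h import *
plan([.5776,.2528,.24],-100,15,g=-1,nprint=15)
E
```

```text
now [ 0.5289 -0.2555  0.2162] yaw -167.4 tilt vec [-0.0028  0.0016  0.    ] F [0.63 0.73 0.21] op 0.0137 q6 136.5 t 10.4
[np.float64(0.0324), np.float64(-0.0016), np.float64(-0.0106), 0, np.float64(-4.49), 0, -1]
[np.float64(0.0314), np.float64(-0.0016), np.float64(-0.0131), 0, np.float64(-4.49), 0, -1]
[np.float64(0.0303), np.float64(-0.0016), np.float64(-0.0155), 0, np.float64(-4.49), 0, -1]
[np.float64(0.029), np.float64(-0.0016), np.float64(-0.0178), 0, np.float64(-4.49), 0, -1]
[np.float64(0.0275), np.float64(-0.0016), np.float64(-0.02), 0, np.float64(-4.49), 0, -1]
[np.float64(0.0259), np.float64(-0.0016), np.float64(-0.0221), 0, np.float64(-4.49), 0, -1]
[np.float64(0.0241), np.float64(-0.0016), np.float64(-0.0241), 0, np.float64(-4.49), 0, -1]
[np.float64(0.0221), np.float64(-0.0016), np.float64(-0.0259), 0, np.float64(-4.49), 0, -1]
[np.float64(0.02), np.float64(-0.0016), np.float64(-0.0275), 0, np.float64(-4.49), 0, -1]
[np.float64(0.0178), np.float64(-0.0016), np.float64(-0.029), 0, np.float64(-4.49), 0, -1]
[np.float64(0.0154), np.float64(-0.0016), np.float64(-0.0303), 0, np.float64(-4.49), 0, -1]
[np.float64(0.013), np.float64(-0.0016), np.float64(-0.0314), 0, np.float64(-4.49), 0, -1]
[np.float64(0.0105), np.float64(-0.0016), np.float64(-0.0324), 0, np.float64(-4.49), 0, -1]
[np.float64(0.008), np.float64(-0.0016), np.float64(-0.0331), 0, np.float64(-4.49), 0, -1]
[np.float64(0.0053), np.float64(-0.0016), np.float64(-0.0336), 0, np.float64(-4.49), 0, -1]
```

Emit:
{"name": "carry_out", "arguments": {"motion": [0.0324, -0.004, -0.0106, 0, -4.5, 0, -1, 0.0314, -0.004, -0.013, 0, -4.5, 0, -1, 0.0303, -0.003, -0.0155, 0, -4.5, 0, -1, 0.029, -0.003, -0.018, 0, -4.5, 0, -1, 0.0275, -0.002, -0.02, 0, -4.5, 0, -1], "squeeze": 25}}

```text
t: 10.9
tool_pos: [0.5452, -0.0857, 0.2353]
orientation: [-0.854, -1.651, 1.647]
force: [0.0, -0.2, -1.6]
opening: 0.0142
```

Emit:
{"name": "carry_out", "arguments": {"motion": [0.026, -0.002, -0.022, 0, -4.5, 0, -1, 0.024, -0.002, -0.024, 0, -4.5, 0, -1, 0.022, -0.001, -0.026, 0, -4.5, 0, -1, 0.02, -0.001, -0.0275, 0, -4.5, 0, -1, 0.018, -0.001, -0.029, 0, -4.5, 0, -1]}}

```text
t: 11.4
tool_pos: [0.559, 0.0909, 0.2446]
orientation: [-0.541, -1.919, 1.915]
force: [0.0, 0.2, -2.6]
opening: 0.0144
```

```bash
python3 - <<'E'
from h import *
plan([.5776,.2528,.2],-100,5,g=-1)
E
```

```text
now [0.559  0.0909 0.2446] yaw -121.14 tilt vec [-0.0001  0.0068  0.    ] F [ 0.05  0.2  -2.6 ] op 0.0144 q6 125.2 t 11.4
[np.float64(0.0136), np.float64(0.0089), np.float64(-0.0296), 0, np.float64(-4.23), 0, -1]
[np.float64(0.0113), np.float64(0.0089), np.float64(-0.0305), 0, np.float64(-4.23), 0, -1]
[np.float64(0.0091), np.float64(0.0089), np.float64(-0.0313), 0, np.float64(-4.23), 0, -1]
[np.float64(0.0067), np.float64(0.0089), np.float64(-0.0319), 0, np.float64(-4.23), 0, -1]
[np.float64(0.0044), np.float64(0.0089), np.float64(-0.0323), 0, np.float64(-4.23), 0, -1]
```

Emit:
{"name": "carry_out", "arguments": {"motion": [0.0136, 0.005, -0.0296, 0, -4.2, 0, -1, 0.0113, 0.007, -0.0305, 0, -4.2, 0, -1, 0.009, 0.009, -0.031, 0, -4.2, 0, -1, 0.0067, 0.009, -0.032, 0, -4.2, 0, -1, 0.0044, 0.009, -0.03, 0, -4.2, 0, -1]}}

```text
t: 11.9
tool_pos: [0.5776, 0.2584, 0.2084]
orientation: [-0.185, -2.146, 2.141]
force: [0.2, -0.2, -1.0]
opening: 0.0142
```

```bash
python3 - <<'E'
from h import *
plan([.5776,.2528,.1],-100,5,g=-1)
S=imaging.read_camera("side")
cv2.imwrite("pics/s8.png",cv2.resize(S[130:300,170:380],None,fx=3.5,fy=3.5,interpolation=cv2.INTER_CUBIC))
E
```

```text
now [0.5776 0.2584 0.2084] yaw -99.18 tilt vec [-0.0013  0.0123  0.    ] F [ 0.18 -0.17 -0.97] op 0.0142 q6 118.8 t 11.9
[np.float64(-0.0002), np.float64(0.0217), np.float64(0.0011), 0, np.float64(0.16), 0, -1]
[np.float64(-0.0002), np.float64(0.0217), np.float64(0.0011), 0, np.float64(0.16), 0, -1]
[np.float64(-0.0002), np.float64(0.0217), np.float64(0.0011), 0, np.float64(0.16), 0, -1]
[np.float64(-0.0002), np.float64(0.0217), np.float64(0.0011), 0, np.float64(0.16), 0, -1]
[np.float64(-0.0002), np.float64(0.0217), np.float64(0.0011), 0, np.float64(0.16), 0, -1]
```

View pics/s8.png

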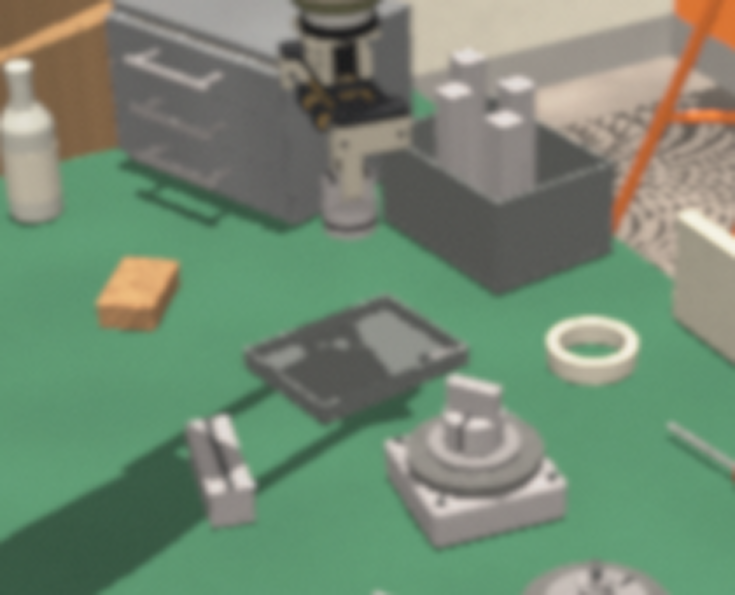

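Emit:
{"name": "carry_out", "arguments": {"motion": [0, 0.02, 0.001, 0.2, 0.2, -0.7, -1, 0, 0.025, 0.001, 0, 0, 0, -1, 0, 0.025, 0.001, 0, 0, 0, -1, 0, 0.02, 0.001, 0, 0, 0, -1, 0, 0.013, 0.001, 0, 0, 0, -1]}}

```text
t: 12.45
tool_pos: [0.5755, 0.2571, 0.0974]
orientation: [-0.166, -2.138, 2.136]
force: [-0.7, -0.3, -1.6]
opening: 0.0137
```

```bash
python3 - <<'E'
from h import *
plan([.5776,.2528,.061],-100,5,g=-1,nprint=1)
E
```

```text
now [0.5755 0.2571 0.0974] yaw -99.09 tilt vec [-0.0011 -0.0039 -0.    ] F [-0.72 -0.25 -1.62] op 0.0137 q6 118.4 t 12.45
[np.float64(-0.0005), np.float64(0.0073), np.float64(0.0008), 0, np.float64(0.18), 0, -1]
```

Emit:
{"name": "carry_out", "arguments": {"motion": [0, 0.007, 0.001, 0, 0, 0.2, -1, 0, 0.007, 0.001, 0, 0, 0, -1, 0, 0.007, 0.001, 0, 0, 0, -1, 0, 0.005, 0.001, 0, 0, 0, -1, 0, 0.003, 0, 0, 0, 0, -1]}}

```text
t: 12.95
tool_pos: [0.5746, 0.2504, 0.0651]
orientation: [-0.171, -2.135, 2.136]
force: [-0.5, 0.5, -1.6]
opening: 0.0135
```

Emit:
{"name": "carry_out", "arguments": {"motion": [0, 0.001, 0, 0, 0, 0, -1, 0, 0.001, 0, 0, 0, 0, -1, 0, 0.001, 0, 0, 0, 0, -1, 0, 0.001, 0, 0, 0, 0, -1, 0, 0.001, 0, 0, 0, 0, -1]}}

```text
t: 13.45
tool_pos: [0.576, 0.2512, 0.0617]
orientation: [-0.175, -2.138, 2.137]
force: [-1.0, 0.7, -1.5]
opening: 0.0137
```

Emit:
{"name": "carry_out", "arguments": {"motion": [0, 0.001, 0, 0, 0, 0, -1, 0, 0.001, 0, 0, 0, 0, -1, 0, 0.001, 0, 0, 0, 0, -1, 0, 0.001, 0, 0, 0, 0, -1, 0, 0.001, 0, 0, 0, 0, -1]}}

```text
t: 13.95
tool_pos: [0.5763, 0.2514, 0.0577]
orientation: [-0.175, -2.139, 2.137]
force: [-7.7, -2.8, 14.6]
opening: 0.0137
```

```bash
python3 - <<'E'
from h import *
plan([.5776,.2528,.061],-100,5,g=-1,nprint=1)
S=imaging.read_camera("side")
cv2.imwrite("pics/s9.png",cv2.resize(S[160:290,200:360],None,fx=5,fy=5,interpolation=cv2.INTER_CUBIC))
E
```

```text
now [0.5763 0.2514 0.0577] yaw -99.27 tilt vec [-0.0008  0.0016  0.    ] F [-7.69 -2.83 14.63] op 0.0137 q6 118.2 t 13.95
[np.float64(-0.0002), np.float64(-0.0007), np.float64(-0.0003), 0, np.float64(0.15), 0, -1]
```

View pics/s9.png

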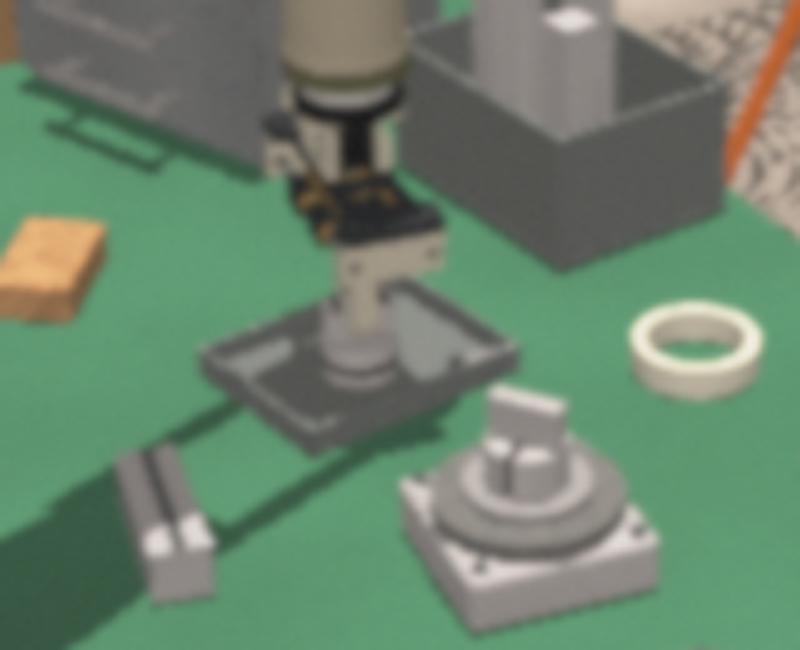

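Emit:
{"name": "carry_out", "arguments": {"motion": [0, -0.0003, 0, 0, 0, 0, -1, 0, 0, 0, 0, 0, 0, -1, 0, 0, 0, 0, 0, 0, 0.2, 0, 0, 0, 0, 0, 0, 0.2, 0, 0, 0, 0, 0, 0, 0.2], "squeeze": 5}}

```text
t: 14.5
tool_pos: [0.5769, 0.2516, 0.0586]
orientation: [-0.177, -2.14, 2.137]
force: [0.0, -0.1, -0.9]
opening: 0.0332
```

Emit:
{"name": "carry_out", "arguments": {"motion": [0, 0, 0, 0, 0, 0, 0.2, 0, 0, 0, 0, 0, 0, 0.2, 0, 0, 0, 0, 0, 0, 0.2, 0, 0, 0, 0, 0, 0, 0.2, 0, 0, 0, 0, 0, 0, 0.2]}}

```text
t: 15.0
tool_pos: [0.5771, 0.2517, 0.0587]
orientation: [-0.177, -2.14, 2.137]
force: [-0.2, 0.0, -0.0]
opening: 0.0559
```

```bash
python3 - <<'E'
from h import *
plan([.5776,.2528,.061],-100,5,g=-1,nprint=1)
E
```

```text
now [0.5771 0.2517 0.0587] yaw -99.28 tilt vec [-0.0015  0.0033  0.    ] F [-0.17  0.02 -0.01] op 0.0559 q6 118.2 t 15.0
[np.float64(-0.0001), np.float64(-0.0005), np.float64(-0.0002), 0, np.float64(0.14), 0, -1]
```

Released. Next I'll retreat straight up.

Emit:
{"name": "carry_out", "arguments": {"motion": [0, -0.005, 0, 0, 0, 0, 0.2, 0, -0.015, 0, 0, 0, 0, 0.2, 0, -0.03, 0, 0, 0, 0, 0.2, 0, -0.04, 0, 0, 0, 0, 0.2, 0, -0.04, 0, 0, 0, 0, 0.2]}}

```text
t: 15.5
tool_pos: [0.5722, 0.2499, 0.1879]
orientation: [-0.163, -2.129, 2.137]
force: [-0.2, 0.7, 0.1]
opening: 0.0558
```

Emit:
{"name": "carry_out", "arguments": {"motion": [0.04, -0.02, 0, 0, 0, 0, 0.2, 0.04, -0.01, 0, 0, 0, 0, 0.2, 0.04, 0, 0, 0, 0, 0, 0.2, 0.03, 0, 0, 0, 0, 0, 0.2, 0, 0, 0, 0, 0, 0, 0.2]}}

```text
t: 16.0
tool_pos: [0.4254, 0.2765, 0.2364]
orientation: [-0.188, -2.149, 2.133]
force: [0.8, -0.3, -0.9]
opening: 0.0562
```

```bash
python3 - <<'E'
from h import *
plan([.5776,.2528,.061],-100,5,g=-1,nprint=0)
S=imaging.read_camera("side");T=imaging.read_camera("top")
for d in models.outline_of("top","knob")[:3]: print(d['pixel'],d['confidence'],back("top",[d['pixel']],.045))
cv2.imwrite("pics/s10.png",cv2.resize(S[160:290,200:360],None,fx=5,fy=5,interpolation=cv2.INTER_CUBIC))
cv2.imwrite("pics/t10.png",T)
E
```

```text
now [0.4254 0.2765 0.2364] yaw -99.4 tilt vec [-0.0067  0.0116  0.    ] F [ 0.83 -0.35 -0.92] op 0.0562 q6 126.6 t 16.0
[435.8, 327.4] 0.75 [[ 0.36549793 -0.3010021   0.045     ]]
[238.5, 245.5] 0.55 [[0.57842564 0.24075693 0.045     ]]
```

View pics/s10.png

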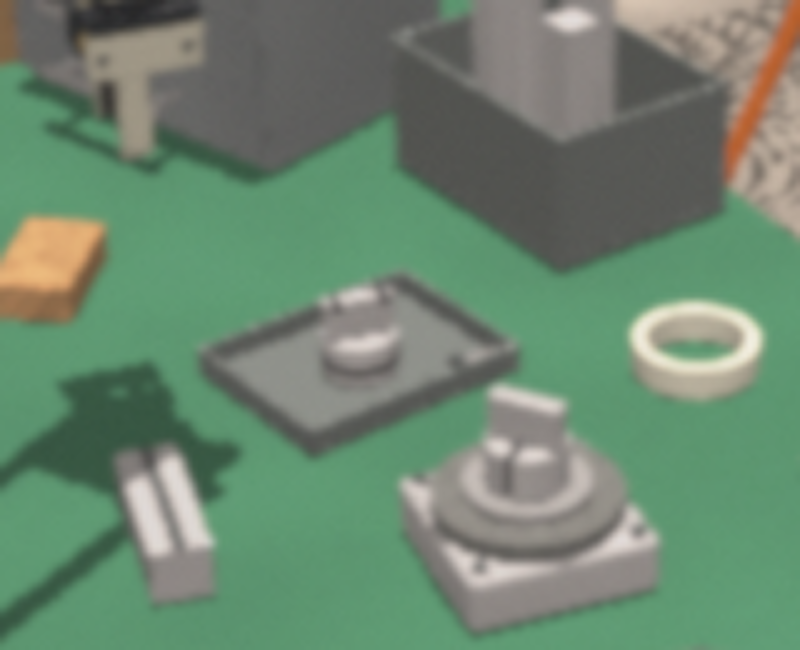

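View pics/t10.png

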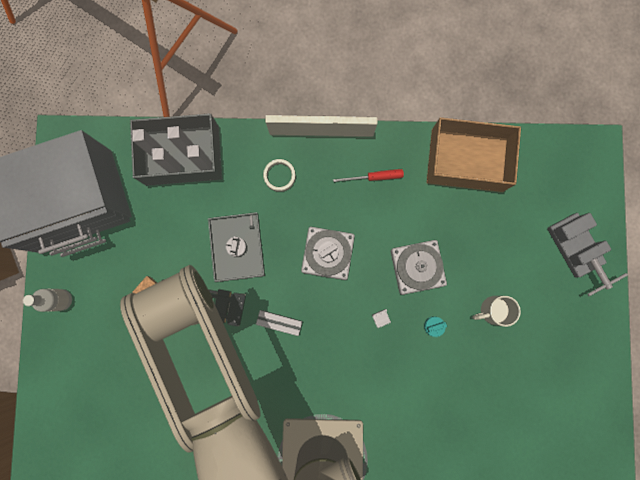

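The knob stands upright in the middle of the tray at about (235,246), with the bar on top. The plain knob at (328,252) and the bystanders look unchanged, and the gripper is clear at z = 0.236. I'm handing in.

```bash
python3 -c "
from h import *
print(robot.close_job())"
```

```text
the job is handed in; nothing more can be done
None
```

The left-hand knob is off its spindle and standing upright in the parts tray with its bar on top. The job was handed in after 16 s of the 64 s allowed; no verdict was reported.

- **Turning:** I picked out the knob with the ring and notches and gripped its bar. I turned it clockwise about 131° in one grasp, rising about 7 mm with the thread. The largest wrist force reading while turning was about 2 N. The arm hid the two lines at the end, so I judged their alignment from the measured gripper angle, not from a picture.
- **Lifting:** It came straight off with readings of at most 3.5 N.
- **Setting down:** I lowered it until it touched the tray floor. The last reading before easing off was 14.6 N upward, with about 8 N sideways. Then I released it and backed away upward.
- **Last checks:** The final pictures show the knob upright at the tray's middle. The plain knob and the bystanders in view look as they were, except that the arm partly hid the sanding block in the top view. It looks unmoved in the side view. The arm stands clear in the pictures, with force readings near zero.
- **Disagreement:** The network placed the knob about 12 mm from the tray centre in y, while the gripper position put it about 1 mm off. Both are well inside the limit. The network also ranked the turquoise look-alike first for "knob", and I ignored that.

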